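# Take the red filter out of its holder

### The job

Two colour filters lie in their holders on the lab table, each held in by a small metal swing tab with a black knob. Turn the red filter's tab a quarter turn aside, either way, lift the red filter out by its handle and set it down flat in the white tray without dropping it. Leave the blue filter in its holder with its tab over it.

Things in the scene. Friction and masses are not known exactly. Their poses are not given: they have to be found in the camera images.
- red_filter_grip (a point): Middle of the red filter's red bridge handle, a bar 44 long, 10 wide, 16 mm tall over the panel's centre. Filter: flat panel 80x64x6 mm, black rim, red pane, ~0.09 kg. Point: 8 mm below the bar's top, 30 above the panel's top face, 36 above its underside; 42 above the table while in the holder. x along the bar and the 80 mm side, y across the bar, z up. Recess: 86x70 mm, flush.
- red_tab_knob (a point): Black upright round knob, 12 across, 36 mm tall, on the red tab's outer end. Point: on its axis, 24 mm above the tab's top, 12 below the knob's top, 42 above the table. Axes turn with the tab: x from knob to pivot (28 mm away), z up. Aluminium tab 68x16x4 mm, far end 32 mm past the pivot, 12 mm over the panel. Holder: grey plate 156x92x13 mm, fixed, tab on the robot's side.
- red_tab (a joint): Angle (rad) of the red filter's swing tab: 0 points straight over the panel, + is counter-clockwise from above; turns either way to stops at 1.75; clear of the panel beyond about 1.2 (quarter turn 1.57). Starts within 0.2 of zero, light friction, stays where left.
- tray_in (a point): Centre of the inner floor of the white shallow tray, 4 mm above the table: inside 132 x 112 mm (x by y of its axes), walls 4 mm thick and 10 mm above the floor, fixed to the table.
- blue_filter_grip (a point): Middle of the blue filter's blue bridge handle, a bar 44 long, 10 wide, 16 mm tall over the panel's centre. Filter: flat panel 80x64x6 mm, black rim, blue pane, ~0.09 kg. Point: 8 mm below the bar's top, 30 above the panel's top face, 36 above its underside; 42 above the table while in the holder. x along the bar and the 80 mm side, y across the bar, z up. Recess: 86x70 mm, flush. It stays where it is.
- blue_tab (a joint): Angle (rad) of the blue filter's swing tab: 0 points straight over the panel, + is counter-clockwise from above; turns either way to stops at 1.75; clear of the panel beyond about 1.2 (quarter turn 1.57). Starts within 0.2 of zero, light friction, stays where left. It stays closed.
Mind the look-alikes: they are no part of the job. Leave any brown or pink look-alike of the part that bears red_filter_grip alone.

How it is judged (in metres and radians):
On the way, in this order (a step that is already met when the one before it is completed fails the run):
1. the red filter's tab is turned at least 1.15 rad (66 degrees) aside while the filter is still in its holder ((value of joint red_tab above 1.15 rad or value of joint red_tab below -1.15 rad) and distance of red_filter_grip from where it was at the start of the episode below 0.012 m), for 0.2 s.
2. the red filter is lifted out of its holder (30 mm or more) (height (world z) of red_filter_grip above 0.072 m), for 0.1 s.
At the end, for the whole second after the job is handed in: The red filter lies flat (within 8 degrees) and at rest on the floor of the white tray, its centre within 50 mm of the tray's; the blue filter is still in place (within 12 mm) and its tab is still over it (within 0.5 rad of straight) (horizontal distance between red_filter_grip and tray_in below 0.05 m and z of red_filter_grip in the frame of tray_in between 0.03 and 0.044 m and angle between red_filter_grip's own z axis and vertical below 0.15 rad and linear speed of red_filter below 0.02 m/s and distance of blue_filter_grip from where it was at the start of the episode below 0.012 m and value of joint blue_tab between -0.5 and 0.5 rad); the robot touches nothing.
It fails at once if the red filter is dropped (falls free from more than about 30 mm) (linear speed of red_filter above 0.8 m/s and contact force between the fingers and red_filter below 0.02 N).
It also fails if it takes over 51 s, if anything falls off the work surface, if the arm or the gripper's body presses on something with over 40 N, if the wrist force passes 120 N, or if a joint passes its speed limit or range.

### The arm

A 6-joint arm with a two-finger parallel gripper is mounted at the origin on a cart in front of the work surface, level with it; the furniture and walls round the work are solid. World frame = base frame: x ahead of the robot, y to its left, z up, the work surface at z = 0. Lengths are in m, angles in degrees, forces in N, time in s.
With the tool pointing down it reaches from about 0.375 to 0.925 m from the base axis. Payload 5.7 kg.
Tool frame: the origin (TCP) lies at the very end of the fingers, on their centre line; the grasp point (between the pads) lies 19 mm behind it (ctrl.grip_point_offset is the distance from the TCP to the grasp point, in m); z points along the fingers, y is the direction in which the jaws open and shut (so a half turn about z gives the same grasp; the last joint's range is limited). The gripper opens to 85 mm and grips with 20 to 120 N. Pads are 22 mm wide; open, the fingers measure 114 mm over their backs; the gripper's body (76 mm by 85 mm) begins 54 mm behind the grasp point. The pads swing forward as they close: fully open they stand 13 mm farther back than shut.
Start: joints at [70.01, 20.558, 86.54, -0, 72.909, -6.595], TCP at [0.139, 0.584, 0.231] pointing down, gripper open.
Joint ranges: [-170.27, 170.27], [-57.76, 135], [12.27, 136.19], [-55.21, 235.2], [11.17, 155.16], [-170.74, 170.74]. Speed limits (degrees/s): [136.94, 136.94, 180, 180, 180, 180].

### API

Orientations are given as a 3x3 rotation matrix whose columns are the frame's x, y, z axes.
In Python, from station import ctrl gives the robot as it stands. The module is installed in compiled form; this text tells all that it offers.
- The arm moves only by the shell command python3 -m jog 'ROWS' [FORCE]. ROWS is a JSON object of lists of equal length, an entry for each row: "claw": the finger opening in cm, from 0 to 8.54; "translation": the shift along the tool's x, y, z in cm, a list of three; "rotation": the turn, a rotation vector about the tool's x, y, z in degrees, a list of three. In form: {"claw": [claw, ...], "translation": [[dx, dy, dz], ...], "rotation": [[wx, wy, wz], ...]}. A call has exactly 5 rows; each row is the pose to reach, as a shift and turn from the pose measured when the call began, along the tool's axes at that moment; what a row does not reach only later rows make up. A row lasts 1/10 s, in which the tool goes at most 50 mm and 8.59 degrees, less where a joint would pass 70% of its speed; a pose out of reach is approached as far as the arm can. A call with a gripper value outside its range is refused whole. The fingers move at their own pace and stop on an object; FORCE is the grip in N (left out, the last holds). Time passes only in rows, so rows that repeat a pose let the fingers close, or fill a call up. It gives the time, the measured TCP pose, the force and the opening at its end, in the units of the state.
- ctrl.get_obs(): the state, without advancing time (a new reading comes with each control period).
- ctrl.get_image(name): name is "side" or "top"; returns a dict with "pixels" (420x560x3 uint8, red, green, blue), "intrinsics" (3x3 intrinsics, pixels), "rvec" (rotation vector, rad) and "tvec" (3), from world to camera coordinates, as OpenCV has them. Camera axes: x right, y down, z forward; pixel columns grow to the right and rows downward; lengths in m; the calibration is good to about 2 mm. A picture is of the moment at which its call begins. There is no depth.
- ctrl.finish_job(): hands the job in, once; it reports no verdict.
The state is a dict: "clock": time; "qpos": joint angles; "dq": joint speeds; "joint_efforts": joint torques, N m; "tool_pos": TCP position; "tool_rot": TCP orientation; "wrist_force": force on the tool from outside, world axes, zero at the start; "moment": the same for the moment, N m; "opening": opening from 0.0 (shut) to 1.0 (fully open).
Only numpy, scipy, OpenCV 4.12 (cv2) and the standard library are available. Lean on these libraries where they do the work, as an engineer would, in place of code of your own. Each camera call takes 0.05 s, during which the arm holds its last target.

## Working session

There is one attempt and no reset: what is moved stays moved. The work goes in short steps, Python scripts to look and compute and a shell command to move; the robot and the scene stay as the last step left them, time stands still between calls to the robot, and variables do not carry over. Pictures are saved under pics/ and viewed, and the job is handed in when it is done.

```bash
mkdir -p pics; cat > h.py <<'E'
import numpy as np, cv2
from station import ctrl
def grab(n,tag):
    d=ctrl.get_image(n); cv2.imwrite(f'pics/{tag}_{n}.png',cv2.cvtColor(d['pixels'],cv2.COLOR_RGB2BGR)); return d
def ray(d,uv,z):
    K=np.array(d['intrinsics']);R=cv2.Rodrigues(np.array(d['rvec'],float))[0];t=np.array(d['tvec'],float).ravel()
    c=-R.T@t; v=R.T@np.linalg.inv(K)@np.array([uv[0],uv[1],1.]); return c+v*(z-c[2])/v[2]
def proj(d,p):
    return cv2.projectPoints(np.array(p,float).reshape(-1,3),np.array(d['rvec'],float),np.array(d['tvec'],float),np.array(d['intrinsics'],float),None)[0].reshape(-1,2)
E
python3 - <<'E'
from h import *
import pickle
D={n:grab(n,'a') for n in('side','top')}
pickle.dump(D,open('a.pkl','wb'))
o=ctrl.get_obs();print(o['clock'],o['tool_pos'],np.round(o['tool_rot'],3),o['opening'])
for n in D:
  d=D[n];R=cv2.Rodrigues(np.array(d['rvec']))[0];print(n,-R.T@np.array(d['tvec']).ravel())
E
```

```text
0.1 [0.13879884 0.58307995 0.23050959] [[-0.973  0.232 -0.001]
 [ 0.232  0.973 -0.002]
 [ 0.    -0.002 -1.   ]] 0.9981971597077591
side [ 0.50091633 -0.49242386  0.63008195]
top [0.4617748  0.21108852 0.90270453]
```

View pics/a_top.png

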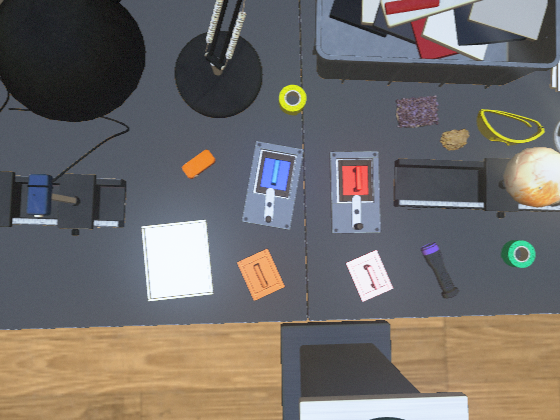

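View pics/a_side.png

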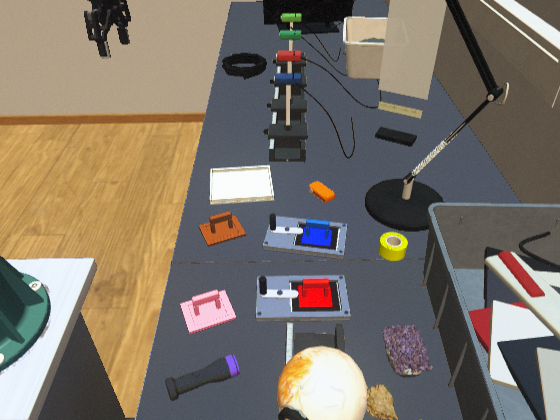

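The top view shows the red filter at about (355,182), with its knob at about (358,226). The blue filter is at (275,173), the tray at (178,260), and the brown and pink decoys are at (261,275) and (370,275). I'll zoom in and measure.

```bash
python3 - <<'E'
from h import *
import pickle
D=pickle.load(open('a.pkl','rb'))
t=D['top']['pixels'];s=D['side']['pixels']
a=cv2.resize(t[140:240,320:400],None,fx=5,fy=5,interpolation=cv2.INTER_CUBIC)
b=cv2.resize(s[265:325,250:360],None,fx=5,fy=5,interpolation=cv2.INTER_CUBIC)
c=np.zeros((500,950,3),np.uint8)
c[:500,:400]=a;c[:300,400:950]=b
c=cv2.resize(c,(798,420))
cv2.imwrite('pics/z.png',c[...,::-1])
def cc(img,m,z,d,name):
  k,l,st,ce=cv2.connectedComponentsWithStats(m.astype(np.uint8))
  for i in range(1,k):
    if st[i,4]>40:
      pts=np.argwhere(l==i)[:,::-1].astype(np.float32)
      r=cv2.minAreaRect(pts); 
      bx=np.array([ray(d,p,z)[:2] for p in cv2.boxPoints(r)])
      print(name,st[i],ce[i].round(1),'rectc',np.round(r[0],1),'world',ray(d,ce[i],z)[:2].round(4),'boxc',bx.mean(0).round(4),'edges',np.round([np.r_[np.linalg.norm(bx[j+1]-bx[j]),np.degrees(np.arctan2(*(bx[j+1]-bx[j])[::-1]))] for j in (0,1)],3).tolist())
T=t.astype(int)
hsv=cv2.cvtColor(t,cv2.COLOR_RGB2HSV)
reg=np.zeros(t.shape[:2],bool);reg[140:240,320:400]=1
red=(T[...,0]>150)&(T[...,1]<90)&(T[...,2]<90)&reg
cc(t,red,0.012,D['top'],'redpane')
pl=np.zeros(t.shape[:2],bool);pl[215:305,135:220]=1
cc(t,(T.min(2)>170)&pl,0.01,D['top'],'tray')
gr=reg&(T[...,0]>70)&(hsv[...,1]<90)&(T[...,2]<190)
cc(t,gr,0.013,D['top'],'holder')
wh=reg&(T.min(2)>190)
cc(t,wh,0.018,D['top'],'tab')
E
```

```text
redpane [352 166  11  26  99] [357.5 177.3] rectc [357.3 178.5] world [0.5682 0.0387] boxc [0.566 0.039] edges [[0.019, -88.304], [0.048, -179.149]]
tray [ 141  220   72   81 4866] [176.7 259.8] rectc [176.5 260. ] world [0.4204 0.3834] boxc [0.4204 0.3837] edges [[0.123, -85.616], [0.141, -175.169]]
holder [ 320  140   80  100 6701] [360.1 190. ] rectc [359.5 189.5] world [0.5437 0.0347] boxc [0.5452 0.0356] edges [[0.152, -91.078], [0.19, 177.712]]
tab [336 171  25  54 271] [351.6 204.1] rectc [347.  197.6] world [0.5169 0.0527] boxc [0.5294 0.0611] edges [[0.041, -55.307], [0.103, -145.665]]
```

View pics/z.png

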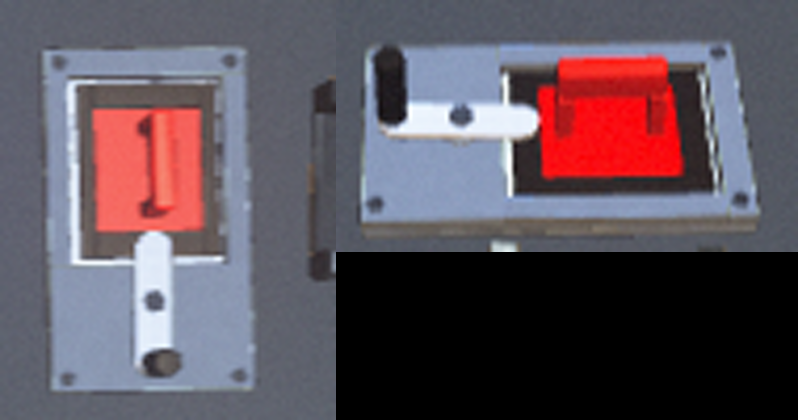

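```bash
python3 - <<'E'
from h import *
import pickle
D=pickle.load(open('a.pkl','rb'))
T=lambda X,Y:(320+X/4.2,140+Y/4.2)
S=lambda X,Y:(250+(X-336)/4.2,265+Y/4.2)
t,s=D['top'],D['side']
for n,d,p,z in [('pane',t,T(148.5,170),.012),('bar top',t,T(161,160),.05),('knobtop',t,T(164,362),.054),('pivot',t,T(154,299),.018),('tabend',t,T(153,234),.018),
 ('holdTL',t,T(42,49),.013),('holdTR',t,T(246,47),.013),('holdBL',t,T(51,389),.013),('holdBR',t,T(254,388),.013),
 ('S pivot',s,S(461,115),.018),('S knobtop',s,S(390,50),.054),('S bar topL',s,S(558,62),.05),('S bar topR',s,S(667,62),.05)]:
  print(n,ray(d,p,z).round(4))
E
```

```text
pane [0.5622 0.0429 0.012 ]
bar top [0.5621 0.0445 0.05  ]
knobtop [0.4743 0.047  0.054 ]
pivot [0.5032 0.0436 0.018 ]
tabend [0.5325 0.043  0.018 ]
holdTL [0.6183 0.0899 0.013 ]
holdTR [ 0.6174 -0.0034  0.013 ]
holdBL [0.464  0.0906 0.013 ]
holdBR [ 0.4622 -0.0013  0.013 ]
S pivot [0.5049 0.0466 0.018 ]
S knobtop [0.4771 0.0494 0.054 ]
S bar topL [0.5435 0.0451 0.05  ]
S bar topR [0.5866 0.0441 0.05  ]
```

```bash
cat >> h.py <<'E'
from scipy.spatial.transform import Rotation as Ro
def plan(*tg):
    o=ctrl.get_obs();p=np.array(o['tool_pos']);R=np.array(o['tool_rot'])
    y=R[:,1]; print('t',round(o['clock'],2),'pos',p.round(4),'jawyaw',round(np.degrees(np.arctan2(-y[0],y[1])),2),'q',np.round(o['qpos'],1),'F',np.round(o['wrist_force'],1),'op',round(o['opening'],3))
    for x,yy,z,yaw in tg:   # yaw: tool y = world y turned ccw by yaw
        a=np.radians(yaw); Y=np.array([-np.sin(a),np.cos(a),0]); Z=np.array([0,0,-1.]); X=np.cross(Y,Z)
        G=np.c_[X,Y,Z]
        print('  shift cm',(R.T@(np.array([x,yy,z])-p)*100).round(2),'rot',np.degrees(Ro.from_matrix(R.T@G).as_rotvec()).round(2))
E
python3 -c "
from h import *
plan((.4755,.048,.15,0),(.307,.316,.2,0))"
```

```text
t 0.1 pos [0.1388 0.5831 0.2305] jawyaw -13.4 q [70.  20.6 86.6 -0.  72.9 -6.6] F [-0.2 -0.   0.4] op 0.998
  shift cm [-45.15 -44.24   8.12] rot [ -0.1   -0.02 -13.4 ]
  shift cm [-22.55 -22.08   3.08] rot [ -0.1   -0.02 -13.4 ]
```

```bash
python3 -m jog '{"claw":[8.5,8.5,8.5,8.5,8.5],"translation":[[-3.5,-3.5,0],[-7,-7,0],[-10.5,-10.5,0],[-14,-14,0],[-17.5,-17.5,0]],"rotation":[[0,0,-3],[0,0,-6],[0,0,-9],[0,0,-12],[0,0,-13.4]]}' 20
python3 -c "
from h import *
plan((.4755,.048,.15,0))"
```

```text
clock: 0.6
tool_pos: [0.2688, 0.3704, 0.2305]
tool_rot: [[-1.0, -0.003, -0.001], [-0.003, 1.0, -0.002], [0.001, -0.002, -1.0]]
wrist_force: [0.9, 0.2, 0.8]
opening: 0.991
t 0.6 pos [0.2688 0.3704 0.2305] jawyaw 0.15 q [ 4.540e+01  8.800e+00  1.033e+02 -1.000e-01  6.800e+01 -4.470e+01] F [0.9 0.2 0.8] op 0.991
  shift cm [-20.59 -32.28   8.1 ] rot [-0.11 -0.05  0.15]
```

```bash
python3 -m jog '{"claw":[8.5,8.5,8.5,8.5,8.5],"translation":[[-2.5,-4,0],[-5,-8,0],[-7.5,-12,0],[-10,-16,0],[-12.5,-20,0]],"rotation":[[0,0,0],[0,0,0],[0,0,0],[0,0,0],[0,0,0]]}' 20
python3 -m jog '{"claw":[6,6,6,6,6],"translation":[[-2.5,-4,2],[-5,-8,4],[-7.5,-11,6],[-8.1,-12.3,8],[-8.1,-12.3,8.1]],"rotation":[[0,0,0],[0,0,0],[0,0,0],[0,0,0],[0,0,0]]}' 20
python3 -c "
from h import *
plan((.4755,.048,.15,0),(.4755,.048,.028,0));grab('top','b');grab('side','b')"
```

```text
clock: 1.1
tool_pos: [0.3948, 0.1689, 0.2308]
tool_rot: [[-1.0, -0.003, -0.001], [-0.003, 1.0, -0.002], [0.001, -0.002, -1.0]]
wrist_force: [1.1, 0.5, 0.5]
opening: 1.001
clock: 1.6
tool_pos: [0.4753, 0.0441, 0.1476]
tool_rot: [[-1.0, 0.001, -0.005], [0.001, 1.0, -0.002], [0.005, -0.002, -1.0]]
wrist_force: [0.0, 0.4, 0.5]
opening: 0.704
t 1.6 pos [0.4753 0.0441 0.1476] jawyaw -0.04 q [ -2.9  16.5 106.8  -0.2  56.9 -92.8] F [0.  0.4 0.5] op 0.704
  shift cm [-0.01  0.39 -0.24] rot [-0.12 -0.29 -0.04]
  shift cm [-0.08  0.42 11.96] rot [-0.12 -0.29 -0.04]
```

View pics/b_side.png

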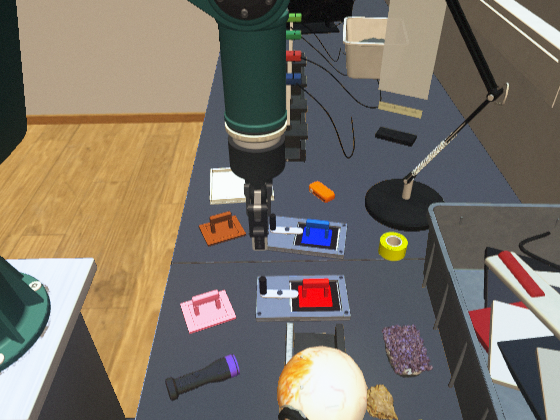

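The gripper hangs above the red holder, with its fingertips at about (258,245) and the knob at (263,284) in the side view. Next I lower it around the knob.

```bash
python3 -m jog '{"claw":[6,6,6,6,6],"translation":[[0,0.4,1],[-0.1,0.4,2.5],[-0.1,0.4,4],[-0.1,0.4,5],[-0.1,0.4,5.5]],"rotation":[[0,0,0],[0,-0.3,0],[0,-0.3,0],[0,-0.3,0],[0,-0.3,0]]}' 20
python3 -c "
from h import *
d=grab('side','c');grab('top','c');plan((.4755,.048,.028,0));print(proj(d,[ctrl.get_obs()['tool_pos']]))
cv2.imwrite('pics/c_z.png',cv2.resize(d['pixels'][200:340,200:360][...,::-1],None,fx=4,fy=4))"
```

```text
clock: 2.2
tool_pos: [0.4751, 0.051, 0.0939]
tool_rot: [[-1.0, -0.003, 0.001], [-0.003, 1.0, -0.001], [-0.001, -0.001, -1.0]]
wrist_force: [0.7, -0.3, 0.2]
opening: 0.709
t 2.3 pos [0.4753 0.0506 0.0941] jawyaw 0.13 q [-2.20e+00  2.11e+01  1.10e+02 -1.00e-01  4.88e+01 -9.22e+01] F [0.3 0.5 0.1] op 0.7
  shift cm [-0.01 -0.25  6.61] rot [-0.07  0.06  0.13]
[[260.97694747 259.16160552]]
```

View pics/c_z.png

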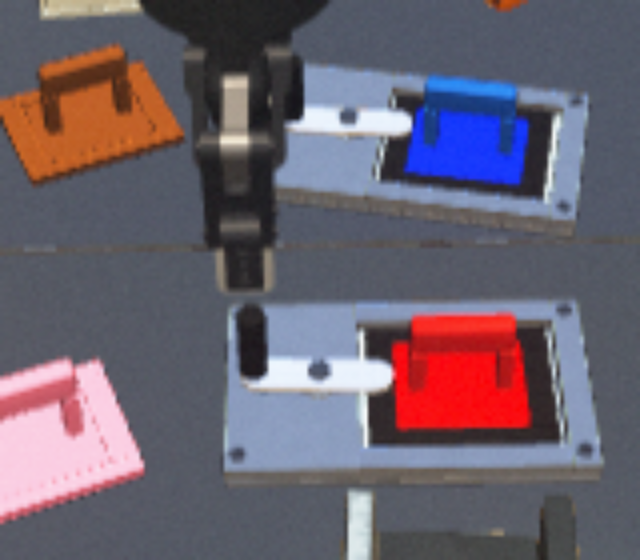

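```bash
python3 -m jog '{"claw":[6,6,6,6,6],"translation":[[0,-0.2,2],[0,-0.2,4],[0,-0.2,5.8],[0,-0.2,6.6],[0,-0.2,6.6]],"rotation":[[0,0,0],[0,0,0],[0,0,0],[0,0,0],[0,0,0]]}' 20
python3 -m jog '{"claw":[4,3,2,1.2,1],"translation":[[0,0,0],[0,0,0],[0,0,0],[0,0,0],[0,0,0]],"rotation":[[0,0,0],[0,0,0],[0,0,0],[0,0,0],[0,0,0]]}' 20
python3 -c "
from h import *
d=grab('side','d');plan((.4755,.048,.028,0))
cv2.imwrite('pics/d_z.png',cv2.resize(d['pixels'][200:340,200:360][...,::-1],None,fx=4,fy=4))"
```

```text
clock: 2.8
tool_pos: [0.4751, 0.0486, 0.0277]
tool_rot: [[-1.0, -0.002, -0.0], [-0.002, 1.0, -0.001], [0.0, -0.001, -1.0]]
wrist_force: [-0.5, -0.5, -0.1]
opening: 0.701
clock: 3.3
tool_pos: [0.4754, 0.0485, 0.0282]
tool_rot: [[-1.0, -0.002, 0.001], [-0.002, 1.0, -0.001], [-0.001, -0.001, -1.0]]
wrist_force: [-0.6, -0.4, 5.5]
opening: 0.127
t 3.35 pos [0.4754 0.0485 0.0282] jawyaw 0.14 q [-2.400e+00  2.770e+01  1.129e+02 -1.000e-01  3.930e+01 -9.240e+01] F [-1.5 -1.7  6.4] op 0.131
  shift cm [-0.01 -0.05  0.02] rot [-0.08  0.04  0.14]
```

View pics/d_z.png

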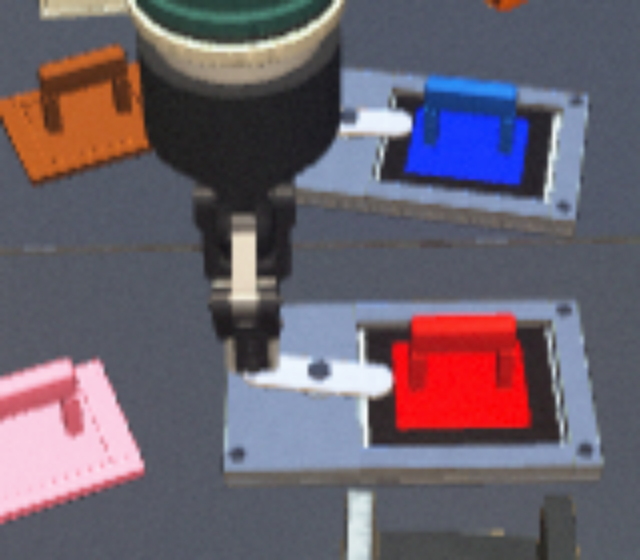

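```bash
python3 -m jog '{"claw":[1,1,1,1,1],"translation":[[-0.07,0.38,-0.1],[-0.2,0.75,-0.2],[-0.38,1.1,-0.2],[-0.6,1.42,-0.2],[-0.87,1.71,-0.2]],"rotation":[[0,0,8],[0,0,16],[0,0,24],[0,0,32],[0,0,40]]}' 20
python3 -c "
from h import *
px,py=.5032,.045
f=lambda t:(px-.028*np.cos(np.radians(t)),py+.028*np.sin(np.radians(t)),.03,-(t-7))
plan(*[f(t) for t in (47,55,63,71,79,87,91)])"
```

```text
clock: 3.85
tool_pos: [0.4844, 0.0651, 0.0289]
tool_rot: [[-0.764, 0.645, 0.001], [0.645, 0.764, -0.002], [-0.002, -0.001, -1.0]]
wrist_force: [5.3, -4.5, -19.0]
opening: 0.13
t 3.85 pos [0.4844 0.0651 0.0289] jawyaw -40.16 q [ -0.3  28.2 111.5  -0.2  40.3 -50. ] F [  5.3  -4.5 -19. ] op 0.13
  shift cm [ 0.05  0.01 -0.11] rot [-0.08  0.11 -0.16]
  shift cm [-0.03  0.39 -0.11] rot [-0.07  0.12  7.84]
  shift cm [-0.15  0.76 -0.11] rot [-0.06  0.12 15.84]
  shift cm [-0.33  1.11 -0.11] rot [-0.05  0.13 23.84]
  shift cm [-0.55  1.43 -0.11] rot [-0.04  0.13 31.84]
  shift cm [-0.82  1.72 -0.11] rot [-3.000e-02  1.300e-01  3.984e+01]
  shift cm [-0.97  1.84 -0.11] rot [-3.000e-02  1.400e-01  4.384e+01]
```

```bash
python3 -m jog '{"claw":[1,1,1,1,1],"translation":[[-0.03,0.39,0.0],[-0.15,0.76,0.0],[-0.33,1.11,0.0],[-0.55,1.43,0.0],[-0.82,1.72,0]],"rotation":[[0,0,8],[0,0,16],[0,0,24],[0,0,32],[0,0,40]]}' 20
python3 -c "
from h import *
d=grab('side','e');grab('top','e');plan((.503,.073,.03,-80))
cv2.imwrite('pics/e_z.png',cv2.resize(d['pixels'][200:340,200:360][...,::-1],None,fx=4,fy=4))"
```

```text
clock: 4.35
tool_pos: [0.5021, 0.0724, 0.0286]
tool_rot: [[-0.166, 0.986, 0.001], [0.986, 0.166, -0.003], [-0.003, 0.0, -1.0]]
wrist_force: [0.2, -5.0, -3.7]
opening: 0.127
t 4.45 pos [0.5023 0.0724 0.0286] jawyaw -80.2 q [  0.5  29.2 109.1  -0.3  41.6  -9.1] F [ 1.9 -5.3 -4.2] op 0.129
  shift cm [ 0.05  0.08 -0.14] rot [ 0.03  0.19 -0.2 ]
```

View pics/e_z.png

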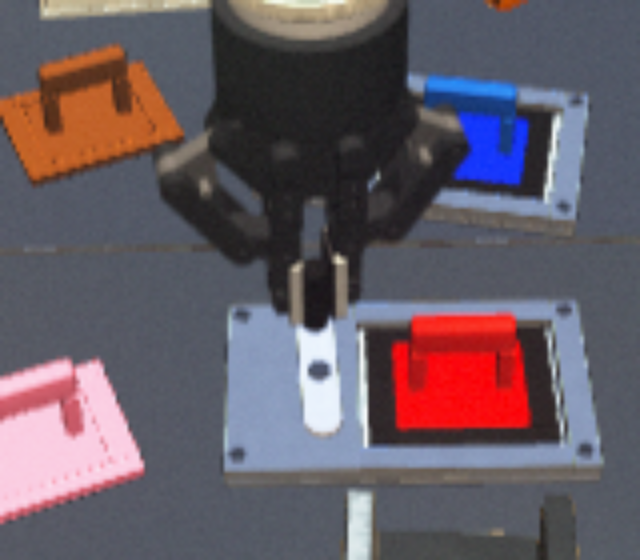

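The tab is now a quarter turn aside and clear of the panel. I release the knob and go up.

```bash
python3 -m jog '{"claw":[2.5,2.8,2.8,2.8,2.8],"translation":[[0,0,0],[0,0,0],[0,0,-0.5],[0,0,-2.5],[0,0,-5]],"rotation":[[0,0,0],[0,0,0],[0,0,0],[0,0,0],[0,0,0]]}' 20
python3 -c "
from h import *
plan((.563,.0445,.13,-1),(.563,.0445,.023,-1))"
```

```text
clock: 4.95
tool_pos: [0.5011, 0.0727, 0.0787]
tool_rot: [[-0.171, 0.985, -0.002], [0.985, 0.171, -0.003], [-0.003, -0.002, -1.0]]
wrist_force: [0.1, -0.5, -0.5]
opening: 0.33
t 4.95 pos [0.5011 0.0727 0.0787] jawyaw -80.13 q [  0.6  24.4 107.2  -0.2  48.5  -9.2] F [ 0.1 -0.5 -0.5] op 0.33
  shift cm [-3.86  5.61 -5.13] rot [-2.000e-01  4.000e-02 -7.913e+01]
  shift cm [-3.83  5.63  5.57] rot [-2.000e-01  4.000e-02 -7.913e+01]
```

```bash
python3 -m jog '{"claw":[4,5,6,6,6],"translation":[[0,0,-3],[-0.5,1,-5],[-1.5,2.5,-5.1],[-2.5,4,-5.1],[-3.9,5.6,-5.1]],"rotation":[[0,0,-8],[0,0,-16],[0,0,-24],[0,0,-32],[0,0,-40]]}' 20
python3 -m jog '{"claw":[6,6,6,6,6],"translation":[[0,0,0],[0,0,0],[0,0,0],[0,0,0],[0,0,0]],"rotation":[[0,0,-8],[0,0,-16],[0,0,-24],[0,0,-32],[0,0,-39]]}' 20
python3 -c "
from h import *
d=grab('side','f');plan((.563,.0445,.023,-1))
cv2.imwrite('pics/f_z.png',cv2.resize(d['pixels'][200:340,200:360][...,::-1],None,fx=4,fy=4))"
```

```text
clock: 5.45
tool_pos: [0.5632, 0.0444, 0.1307]
tool_rot: [[-0.769, 0.639, -0.001], [0.639, 0.769, -0.002], [-0.001, -0.002, -1.0]]
wrist_force: [-0.0, 0.3, -0.3]
opening: 0.704
clock: 5.95
tool_pos: [0.563, 0.0447, 0.1311]
tool_rot: [[-1.0, 0.005, -0.001], [0.005, 1.0, -0.002], [0.001, -0.002, -1.0]]
wrist_force: [-0.1, -1.0, 0.5]
opening: 0.702
t 6.0 pos [0.563  0.0447 0.1311] jawyaw 0.0 q [ -2.4  24.   97.3  -0.1  58.8 -92.3] F [0.7 0.2 0.3] op 0.706
  shift cm [-1.000e-02  1.000e-02  1.081e+01] rot [-0.12 -0.04  1.  ]
```

View pics/f_z.png

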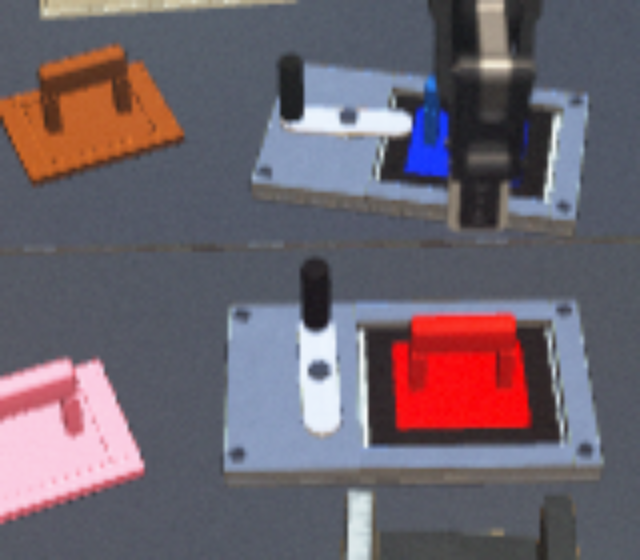

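The tab stays aside, and the gripper is aligned over the red bar. I descend and grip.

```bash
python3 -m jog '{"claw":[6,6,6,6,6],"translation":[[0,0,3],[0,0,6],[0,0,8.5],[0,0,10],[0,0,10.7]],"rotation":[[0,0,1],[0,0,1],[0,0,1],[0,0,1],[0,0,1]]}' 20
python3 -m jog '{"claw":[4,3,2,1,0.6],"translation":[[0,0,0],[0,0,0],[0,0,0],[0,0,0],[0,0,0]],"rotation":[[0,0,0],[0,0,0],[0,0,0],[0,0,0],[0,0,0]]}' 40
python3 -c "
from h import *
d=grab('side','g');plan((.563,.0445,.023,-1))
cv2.imwrite('pics/g_z.png',cv2.resize(d['pixels'][200:340,200:360][...,::-1],None,fx=4,fy=4))"
```

```text
clock: 6.5
tool_pos: [0.5617, 0.0447, 0.0229]
tool_rot: [[-1.0, 0.019, -0.003], [0.019, 1.0, -0.002], [0.003, -0.002, -1.0]]
wrist_force: [-0.1, 0.5, -0.3]
opening: 0.701
clock: 7.0
tool_pos: [0.5625, 0.0446, 0.024]
tool_rot: [[-1.0, 0.019, -0.001], [0.019, 1.0, -0.002], [0.001, -0.002, -1.0]]
wrist_force: [-1.1, -1.1, 6.3]
opening: 0.104
t 7.05 pos [0.5625 0.0446 0.0239] jawyaw -1.07 q [ -2.4  32.7 101.8  -0.2  45.5 -91.2] F [-0.4 -0.5  6.5] op 0.106
  shift cm [-0.05 -0.    0.09] rot [-0.12 -0.08 -0.07]
```

View pics/g_z.png

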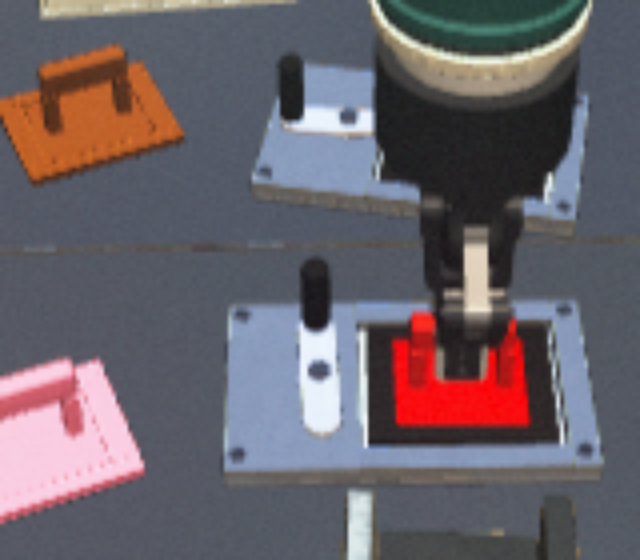

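```bash
python3 -m jog '{"claw":[0.6,0.6,0.6,0.6,0.6],"translation":[[0,0,-0.5],[0,0,-1],[0,0,-2],[0,0,-3],[0,0,-4]],"rotation":[[0,0,0],[0,0,0],[0,0,0],[0,0,0],[0,0,0]]}' 40
python3 -m jog '{"claw":[0.6,0.6,0.6,0.6,0.6],"translation":[[0,0,-1.5],[0,0,-3.5],[0,0,-5.5],[0,0,-7.5],[0,0,-8.5]],"rotation":[[0,0,0],[0,0,0],[0,0,0],[0,0,0],[0,0,0]]}' 40
python3 -c "
from h import *
d=grab('side','i');plan((.4204,.3837,.15,5))"
```

```text
clock: 7.55
tool_pos: [0.5627, 0.0447, 0.065]
tool_rot: [[-1.0, 0.019, -0.001], [0.019, 1.0, -0.002], [0.001, -0.002, -1.0]]
wrist_force: [0.6, -0.0, -1.1]
opening: 0.108
clock: 8.05
tool_pos: [0.5638, 0.0449, 0.1524]
tool_rot: [[-1.0, 0.019, 0.002], [0.019, 1.0, -0.002], [-0.002, -0.002, -1.0]]
wrist_force: [-0.8, 0.2, -0.3]
opening: 0.107
t 8.1 pos [0.5644 0.0448 0.1532] jawyaw -1.07 q [ -2.4  22.4  96.1  -0.1  61.3 -91.2] F [ 0.6 -0.2 -0.5] op 0.11
  shift cm [15.03 33.61  0.2 ] rot [-0.13  0.2  -6.07]
```

View pics/i_side.png

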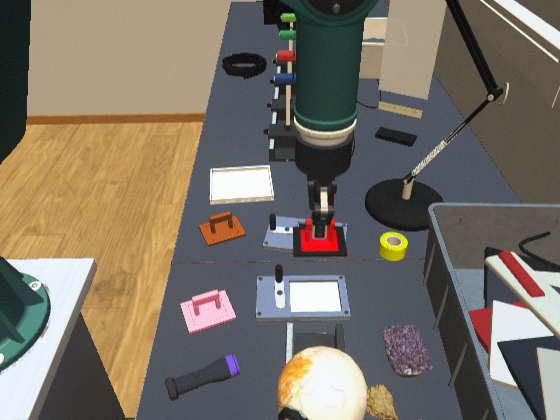

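The red filter is lifted and level, at about (320,240) in the side view, and its recess is empty. Next I carry it to the tray.

```bash
python3 -m jog '{"claw":[0.6,0.6,0.6,0.6,0.6],"translation":[[1,2.5,0],[2.5,5.5,0],[4,9,0],[5.5,12.5,0],[7,15.8,0]],"rotation":[[0,0,-1],[0,0,-2],[0,0,-3],[0,0,-4],[0,0,-5]]}' 40
python3 -m jog '{"claw":[0.6,0.6,0.6,0.6,0.6],"translation":[[1.5,3.5,0],[3,7,0],[4.5,10.5,0],[6,13.5,0],[6.8,15.5,0]],"rotation":[[0,0,-1],[0,0,-1],[0,0,-1],[0,0,-1],[0,0,-1]]}' 40
python3 -c "
from h import *
d=grab('side','j');grab('top','j');plan((.4204,.3837,.10,5),(.4204,.3837,.023,5))"
```

```text
clock: 8.6
tool_pos: [0.4962, 0.2053, 0.1521]
tool_rot: [[-0.998, -0.069, 0.003], [-0.069, 0.998, -0.002], [-0.003, -0.002, -1.0]]
wrist_force: [0.0, 0.3, -0.1]
opening: 0.11
clock: 9.1
tool_pos: [0.4156, 0.3567, 0.1509]
tool_rot: [[-0.996, -0.088, 0.001], [-0.088, 0.996, -0.003], [-0.001, -0.003, -1.0]]
wrist_force: [-0.2, 0.2, -1.1]
opening: 0.11
t 9.2 pos [0.4159 0.3572 0.151 ] jawyaw 5.13 q [ 33.5  21.4  98.3  -0.2  60.3 -61.5] F [-0.1 -0.  -1.4] op 0.106
  shift cm [-0.68  2.61  5.1 ] rot [-0.12  0.09  0.13]
  shift cm [-0.66  2.63 12.8 ] rot [-0.12  0.09  0.13]
```

View pics/j_side.png

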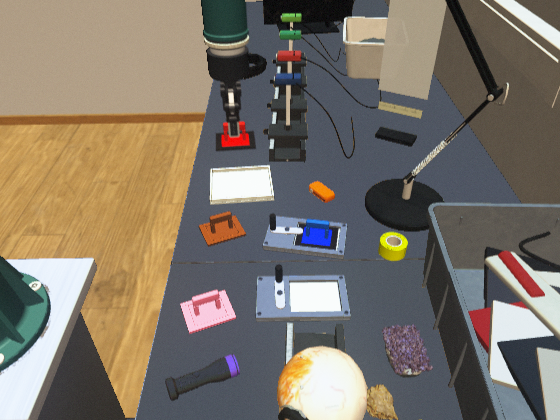

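```bash
python3 -c "
from h import *
import pickle
D=pickle.load(open('a.pkl','rb'));print(ray(D['side'],(241.5,183.5),.009))"
python3 -m jog '{"claw":[0.6,0.6,0.6,0.6,0.6],"translation":[[-0.3,1,1],[-0.7,2.2,2.5],[-0.7,2.6,4.5],[-0.7,2.6,7],[-0.7,2.6,9]],"rotation":[[0,0,0],[0,0,0],[0,0,0],[0,0,0],[0,0,0]]}' 40
python3 -c "
from h import *
d=grab('side','k');plan((.4204,.3837,.024,5))
cv2.imwrite('pics/k_z.png',cv2.resize(d['pixels'][110:230,180:320][...,::-1],None,fx=4,fy=4))"
```

```text
[0.42346946 0.38104295 0.009     ]
clock: 9.7
tool_pos: [0.421, 0.3828, 0.0588]
tool_rot: [[-0.996, -0.088, 0.001], [-0.088, 0.996, -0.003], [-0.0, -0.003, -1.0]]
wrist_force: [-0.2, 0.3, -0.8]
opening: 0.107
t 9.75 pos [0.4193 0.3815 0.056 ] jawyaw 5.06 q [ 35.4  30.2 100.2  -0.2  50.  -59.5] F [-0.8 -0.6 -3.6] op 0.106
  shift cm [-0.15  0.23  3.2 ] rot [-0.3  -0.21  0.06]
```

View pics/k_z.png

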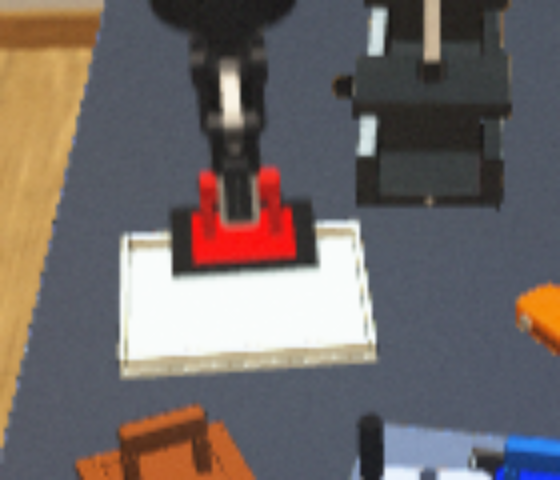

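```bash
python3 -m jog '{"claw":[0.6,0.6,0.6,0.6,0.6],"translation":[[0,0.1,1],[0,0.1,2],[0,0.1,2.7],[0,0.1,3.1],[0,0.1,3.2]],"rotation":[[0,0,0],[0,0,0],[0,0,0],[0,0,0],[0,0,0]]}' 40
python3 -c "
from h import *
plan((.4204,.3837,.0218,5))"
```

```text
clock: 10.25
tool_pos: [0.4192, 0.3823, 0.0239]
tool_rot: [[-0.996, -0.088, -0.003], [-0.088, 0.996, -0.006], [0.004, -0.005, -1.0]]
wrist_force: [-0.6, -0.2, -0.9]
opening: 0.108
t 10.25 pos [0.4192 0.3823 0.0239] jawyaw 5.06 q [ 35.5  33.  101.2  -0.2  46.2 -59.4] F [-0.6 -0.2 -0.9] op 0.108
  shift cm [-0.14  0.13  0.21] rot [-0.3  -0.2   0.06]
```

```bash
python3 -m jog '{"claw":[0.6,0.6,0.6,0.6,0.6],"translation":[[0,0,0.1],[0,0,0.15],[0,0,0.2],[0,0,0.25],[0,0,0.25]],"rotation":[[0,0,0],[-0.3,-0.2,0],[-0.3,-0.2,0],[-0.3,-0.2,0],[-0.3,-0.2,0]]}' 40
python3 -c "
from h import *
d=grab('side','l');plan((.4204,.3837,.0218,5))
cv2.imwrite('pics/l_z.png',cv2.resize(d['pixels'][110:230,180:320][...,::-1],None,fx=4,fy=4))"
```

```text
clock: 10.75
tool_pos: [0.4193, 0.3824, 0.022]
tool_rot: [[-0.996, -0.088, 0.0], [-0.088, 0.996, 0.0], [-0.0, 0.0, -1.0]]
wrist_force: [-1.9, -0.6, 4.4]
opening: 0.107
t 10.8 pos [0.4193 0.3824 0.0219] jawyaw 5.06 q [ 35.4  33.  101.6   0.   45.4 -59.7] F [-0.7 -0.5  5.7] op 0.11
  shift cm [-0.12  0.12  0.01] rot [0.02 0.02 0.06]
```

View pics/l_z.png

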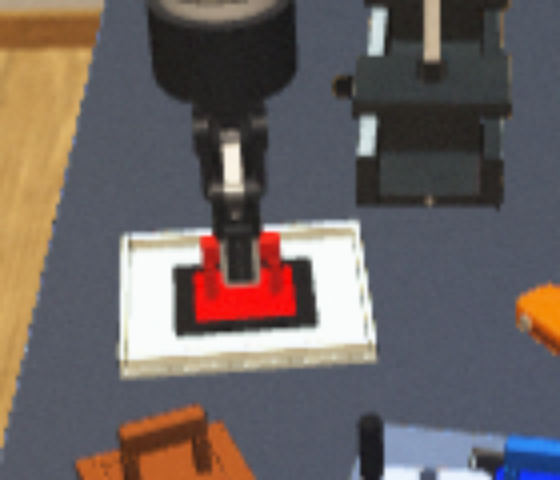

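It has touched down flat in the tray, with about 6 N of contact. I open the fingers and go up.

```bash
python3 -m jog '{"claw":[1.5,2.5,3.5,4.5,5],"translation":[[0,0,0],[0,0,0],[0,0,0],[0,0,0],[0,0,0]],"rotation":[[0,0,0],[0,0,0],[0,0,0],[0,0,0],[0,0,0]]}' 20
python3 -m jog '{"claw":[5,5,5,5,5],"translation":[[0,0,-1],[0,0,-3],[0,0,-6],[0,0,-9],[0,0,-12]],"rotation":[[0,0,0],[0,0,0],[0,0,0],[0,0,0],[0,0,0]]}' 20
python3 -m jog '{"claw":[5,5,5,5,5],"translation":[[0,0,-2],[0,0,-4],[0,0,-5],[0,0,-5],[0,0,-5]],"rotation":[[0,0,0],[0,0,0],[0,0,0],[0,0,0],[0,0,0]]}' 20
python3 -c "
from h import *
d=grab('side','m');t=grab('top','m');plan((.4204,.3837,.0218,5))
c=np.zeros((520,800,3),np.uint8);c[:480,:400]=cv2.resize(d['pixels'][160:280,180:280],None,fx=4,fy=4)if 0 else 0
cv2.imwrite('pics/m_z.png',cv2.resize(d['pixels'][110:290,170:370][...,::-1],None,fx=3.3,fy=3.3))"
```

```text
clock: 11.3
tool_pos: [0.4193, 0.3824, 0.0218]
tool_rot: [[-0.996, -0.088, 0.0], [-0.088, 0.996, 0.0], [-0.0, 0.0, -1.0]]
wrist_force: [0.8, -1.2, -0.2]
opening: 0.579
clock: 11.8
tool_pos: [0.4191, 0.3823, 0.1436]
tool_rot: [[-0.996, -0.088, 0.0], [-0.088, 0.996, 0.0], [-0.0, 0.0, -1.0]]
wrist_force: [1.2, 0.0, 0.1]
opening: 0.588
clock: 12.3
tool_pos: [0.4187, 0.382, 0.1932]
tool_rot: [[-0.996, -0.088, -0.0], [-0.088, 0.996, -0.0], [0.0, -0.0, -1.0]]
wrist_force: [0.5, 0.1, -0.2]
opening: 0.582
t 12.4 pos [0.4183 0.3817 0.1924] jawyaw 5.06 q [ 35.4  20.1  93.4   0.   66.7 -59.7] F [-1.2 -0.6  0.3] op 0.588
  shift cm [-0.25  0.2  17.06] rot [-0.05 -0.09  0.06]
```

View pics/m_z.png

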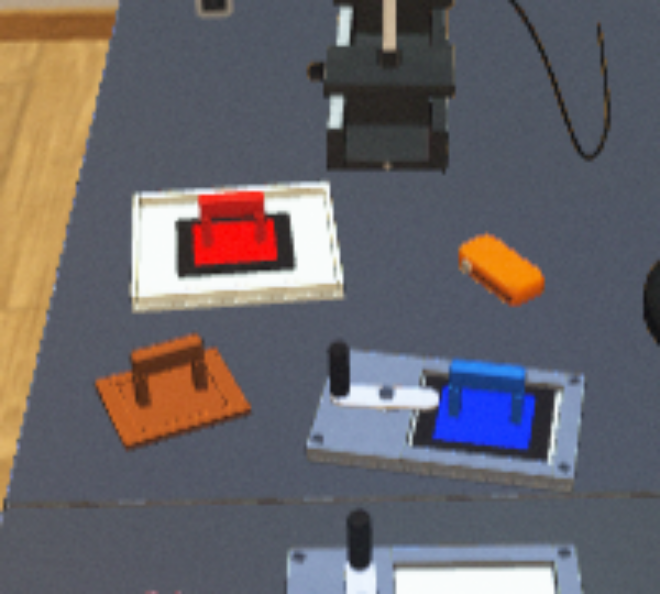

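View pics/m_top.png

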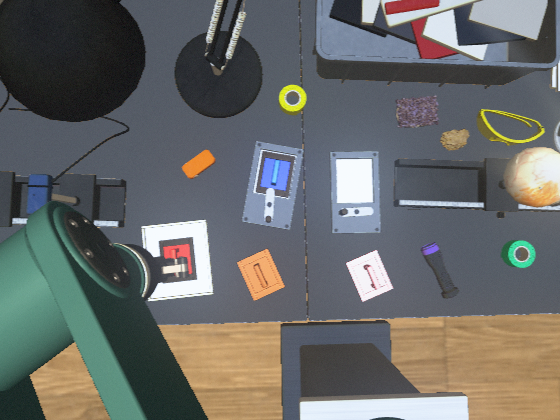

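The red filter lies flat near the middle of the tray, at about (178,258) in the top view. The blue filter and its tab haven't moved, and the arm is clear of everything.

```bash
python3 -c "
from h import *
print(ctrl.finish_job())"
```

```text
the job is handed in; nothing more can be done
None
```

The red filter is lying flat in the white tray, and I handed the job in at about 12.4 s of the 51 s allowed. No verdict comes back.

- **What I did:** I gripped the red tab's knob and swung the tab about a quarter turn clockwise. I then lifted the filter straight up by its handle, carried it over and set it down in the tray. I opened the fingers only after feeling about 6 N of contact.
- **Last checks:** By the tool position at release, the filter is within about 5 mm of the tray's centre as measured in both views (those agreed to about 4 mm). The last pictures show the blue filter and its tab unmoved, the brown and pink look-alikes untouched, and the arm about 17 cm above the tray, touching nothing.
- **Off-plan reading:** I raised the gripper about 2 mm while turning the knob, and the wrist force reached 19 N. I stopped raising it and the force dropped; it stayed well under the limits. No check failed.

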